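Chuck a turned part in the leaning inspection fixture and slide it under the optical head

TASK

Take the stepped steel part (the one whose thick head sits on a thinner shank) out of the parts tray and stand it, head outwards, on the face of the leaning three-jaw chuck, between the open jaws. Then turn the chuck's sleeve clockwise until the jaws grip the part firmly, and finally slide the carriage along its rail to the stop under the optical head, fully home. Leave the other parts and the tools on the bench where they are.

Things in the scene. Friction and masses are not known exactly. Their poses are not given: they have to be found in the camera images.
- part: Loose round stepped steel part, about 130 g: shank 28 mm in diameter, 22 mm long; above it a head 33 mm in diameter, 14 mm long; 36 mm in all. Origin at the centre of the shank's flat foot, z up its axis to the head. Starts upright in a tray pocket, foot 17 mm above the bench (8 mm below the tray's top).
- part_top (a point): Centre of the top of the part's head, 36 mm up the part's axis from its foot.
- tray: Fixed grey tray 190 x 130 mm (its x, y), 25 mm high, origin at the centre of its underside. Six round pockets 35 mm wide, 8 mm deep at x = -60, 0, 60 and y = -30, 30 mm. The stepped part and two other steel parts stand in three of them, never next to one another along x or y (85 mm apart diagonally, or 120 mm).
- bush: Loose plain steel bush in the tray, 31 mm in diameter, 46 mm tall, one thickness all the way. Origin at the centre of its underside. Not to be moved.
- disc: Loose low steel flange in the tray, 44 mm wide on top and only 22 mm tall. Origin at the centre of its underside. Not to be moved.
- chuck_face (a point): Three-jaw chuck on the carriage; its axis leans 25 degrees from vertical, towards the robot. Origin: centre of its flat steel face (56 mm in diameter) on which the part's foot is to stand, 125 mm above the bench; z points out along the leaning axis, the carriage slides home along -y (level). A part let go on the face stays standing or slides a few mm against the jaws.
- sleeve (a joint): Angle (rad) of the sleeve round the chuck: 0 = open (starts at 0 to 0.2), grows as it is turned clockwise, seen looking down on the face; stops at 1.6. Needs 0.3 to 0.5 N m, stays where it is left. Each rad moves all jaws 5 mm in; they meet the shank at 1.0 rad, then their springs (5 N/mm each) press on it; from 1.4 rad the grip is firm; going to the stop does no harm.
- sleeve_mid (a point): Centre of the turning sleeve on the chuck's axis, 17 mm below the face: a ribbed steel ring 58 mm in diameter and 26 mm high (from 4 to 30 mm below the face). Below it is a narrower body 44 mm in diameter.
- jaw_a: Jaw at 0 degrees (on the chuck's +x, the high side), a dark steel block 10 mm long, 14 mm wide, standing 1 to 18 mm above the chuck's face; open, its inner face is 18 to 19 mm from the chuck's axis, its outer end 29 mm. It slides towards the axis. The origin lies near the axis, not on the jaw.
- jaw_b: Jaw at 120 degrees, the same.
- jaw_c: Jaw at 240 degrees, the same.
- carriage (a joint): Position of the carriage on its rail, m: starts between 0 and 0.015, grows along the chuck's -y, 0.14 = fully home against the stop under the optical head. Friction 3 N; stays where it is left.
- handle_top (a point): Centre of the top of the carriage's upright black push post, 18 mm in diameter and 44 mm tall, top 68 mm above the bench, standing on a flat plate 24 mm above the bench. It travels with the carriage and stands 100 mm from the chuck on the side away from the optical head (along the chuck's +y).
- fixture: Fixed aluminium rail carrying the carriage, yaw within 0.25 rad. Origin at bench height, x away from the robot; the carriage goes home along -y. Chuck face centre: x = -20 mm, y = 80 mm - carriage. Over the home end (y = -60 mm) hangs the optical head: a white barrel 44 mm wide on the homed chuck's axis, lens end 85 mm from its face; head and arm reach 280 mm up, on a column at x = 110 mm.
- screwdriver: Loose screwdriver on the bench; leave it.
- caliper: Loose steel caliper on the bench; leave it.
- meter: Loose blue hand-held meter, 130 x 62 x 26 mm; leave it.
- gauge_block: Loose small steel gauge block, 35 x 9 x 30 mm; leave it.
- jar: Loose small amber jar, 48 mm wide, 60 mm tall; leave it.
Mind the look-alikes: they are no part of the job. Leave any green or purple look-alike of the part alone.

How it is judged (in metres and radians):
On the way, in this order (a step that is already met when the one before it is completed fails the run):
1. the part stands on the chuck's face between the jaws, head outwards (distance between part and chuck_face below 0.013 m and z of part in the frame of chuck_face below 0.004 m and angle between the z axis of part and the z axis of chuck_face, either way round below 0.2 rad and z of part_top in the frame of chuck_face above 0.03 m), for 0.2 s.
2. the sleeve is turned until all three jaws press on the part (over 3 N each) (distance between part and chuck_face below 0.006 m and z of part in the frame of chuck_face below 0.004 m and angle between the z axis of part and the z axis of chuck_face, either way round below 0.08 rad and z of part_top in the frame of chuck_face above 0.03 m and contact force between each of jaw_a, jaw_b, jaw_c and part above 3 N), for 0.2 s.
3. the carriage is slid fully home under the optical head (value of joint carriage above 0.136 m and contact force between each of jaw_a, jaw_b, jaw_c and part above 3 N), for 0.2 s.
At the end, for the whole second after the job is handed in: The part stands on the chuck's face, head outwards (foot within 6 mm of the face's centre, not over 4 mm above it, axis within 0.08 rad of the chuck's), all three jaws press on it with more than 3 N each, and the carriage is within 4 mm of its home stop (joint over 0.136 m), all at rest (all of step 3 and distance between part and chuck_face below 0.006 m and z of part in the frame of chuck_face below 0.004 m and angle between the z axis of part and the z axis of chuck_face, either way round below 0.08 rad and z of part_top in the frame of chuck_face above 0.03 m and linear speed of part below 0.01 m/s); the robot touches nothing.
It fails at once if another loose part, tool or thing on the bench is moved by more than 30 mm (distance of any of bush, disc, screwdriver, caliper, meter, gauge_block, jar from where it was at the start of the episode above 0.03 m).
It also fails if it takes over 64 s, if anything falls off the work surface, if the arm or the gripper's body presses on something with over 40 N, if the wrist force passes 120 N, or if a joint passes its speed limit or range.

ROBOT

A 6-joint arm with a two-finger parallel gripper is mounted at the origin on the work surface. World frame = base frame: x ahead of the robot, y to its left, z up, the work surface at z = 0. Lengths are in m, angles in degrees, forces in N, time in s.
With the tool pointing down it reaches from about 0.35 to 0.875 m from the base axis. Payload 4.2 kg.
Tool frame: the origin (TCP) lies on the centre line of the jaws, within the pads' length; the fingertips stand 25 mm ahead of it and the grasp point (between the pads) lies 6 mm ahead of it; z points along the fingers, y is the line along which they close (so a half turn about z gives the same grasp; the last joint's range is limited). The gripper opens to 87 mm and grips with 3 to 60 N. Pads are 19 mm wide; open, the fingers measure 117 mm over their backs; the gripper's body (75 mm by 190 mm) begins 51 mm behind the grasp point.
Start: joints at [-48.323, 22.042, 0.453, 0, -68.411, -14.817], TCP at [0.282, -0.558, 0.248] pointing down, gripper open.
Joint ranges: [-179.83, 179.83], [-69.29, 118.12], [-61.27, 80.66], [-181.25, 117.63], [-171.15, -9.14], [-177.46, 177.46]. Speed limits (degrees/s): [159.86, 159.86, 180, 180, 180, 180].

INTERFACE

Orientations are given as a 3x3 rotation matrix whose columns are the frame's x, y, z axes.
In Python, from station import r gives the robot as it stands.
- The arm moves only by the tool move_arm, never from a script. Its argument "series" is a list of rows, each an object with "grip": the opening, from 0 (shut) to 1 (fully open); "xyz": the shift along the tool's x, y, z in mm, a list of three; "angular": the turn, a rotation vector about the tool's x, y, z in rad, a list of three. A call has 1 to 10 rows; each row is the pose to reach, as a shift and turn from the pose commanded when the call began, along the tool's axes at that moment; what a row does not reach only later rows make up. A row lasts 1/10 s, in which the tool goes at most 50 mm and 8.59 degrees, less where a joint would pass 70% of its speed; a pose out of reach is approached as far as the arm can. A call with a gripper value outside its range is refused whole. The fingers move at their own pace and stop on an object; the grip force is fixed at half the most. Time passes only in rows, so rows that repeat a pose let the fingers close. It gives the time, the measured TCP pose, the force, the opening and the grip force at its end, in the units of the state.
- r.sense(): the state, without advancing time (a new reading comes with each control period).
- r.capture(name): name is "scene" or "top" or "wrist"; returns a dict with "img" (420x560x3 uint8, red, green, blue), "camera_matrix" (3x3 intrinsics, pixels), "k1" (the pictures are not rectified: a ray, as slopes to the right and down, at radius r is drawn at 1 + k1 r^2 times it, then the intrinsics apply), "rvec" (rotation vector, rad) and "tvec" (3), from world to camera coordinates, as OpenCV has them; the wrist camera has in their place "hand_eye" (4x4, takes a point from camera to tool coordinates, whose origin is the TCP and whose axes are the flange's). Camera axes: x right, y down, z forward; pixel columns grow to the right and rows downward; lengths in m; the calibration is good to about 2 mm. A picture is of the moment at which its call begins: read the wrist's pose just before it. There is no depth.
- r.finish_job(): hands the job in; it is judged then, once.
The state is a dict: "time_s": time; "joints": joint angles; "joint_velocities": joint speeds; "effort": joint torques, N m; "tcp_pos": TCP position; "ee_rot": TCP orientation; "wrist_force": force on the tool from outside, world axes, zero at the start; "moment": the same for the moment, N m; "gripper_width": opening from 0.0 (shut) to 1.0 (fully open); "gripper_force": force on a finger pad.
Only numpy, scipy, OpenCV 4.12 (cv2) and the standard library are available. Lean on these libraries where they do the work, as an engineer would, in place of code of your own. Each camera call takes 0.05 s, during which the arm holds its last target. There are 200 camera calls.

## Working session

There is one attempt and no reset: what is moved stays moved. The work goes in short steps, Python scripts to look and compute and a tool call to move; the robot and the scene stay as the last step left them, time stands still between calls to the robot, and variables do not carry over. Pictures are saved under pics/ and viewed, at most 13 in all, crops included, and the job is handed in when it is done.

Besides the shell and the picture viewer there is one more tool, called after ">>>" in YAML: its name, and indented under it one key for each argument. move_arm: Moves the arm, as the interface text tells. Its arguments: {"type":"object","properties":{"series":{"type":"array"}},"required":["series"]}

```bash
mkdir -p pics; ls
python3 - <<'E'
from station import r
import cv2,numpy as np
s=r.sense();print(s)
a=[]
for n in("scene","top"):
    c=r.capture(n);np.savez(f"pics/{n}.npz",**c);cv2.imwrite(f"pics/{n}.png",c["img"][...,::-1])
    print(n,c["camera_matrix"],c["k1"],c["rvec"],c["tvec"])
E
```

```text
pics
{'time_s': 0.0, 'joints': array([-4.83225113e+01,  2.20893526e+01,  3.79259124e-01, -2.87060705e-02,
       -6.84098224e+01, -1.48166035e+01]), 'joint_velocities': array([ 0.00185441, -0.12384881, -0.04245424,  0.03876152, -0.00039534,
       -0.0141667 ]), 'effort': array([-1.50278192e-03, -3.90662491e+01,  1.87407357e+01,  4.22010452e+00,
        1.09375341e-02, -1.90873220e-04]), 'tcp_pos': array([ 0.28216171, -0.5570683 ,  0.24647155]), 'ee_rot': array([[-8.92189648e-01, -4.51659764e-01, -1.04368058e-03],
       [-4.51660962e-01,  8.92187686e-01,  1.87294218e-03],
       [ 8.52263358e-05,  2.14240939e-03, -9.99997701e-01]]), 'wrist_force': array([-0.56261688,  0.76786384,  0.04886781]), 'moment': array([ 0.07953482, -0.00629915,  0.03656031]), 'gripper_force': 0.0, 'gripper_width': 0.9990363806598216}
scene [[458.62137252   0.         274.99596093]
 [  0.         458.62137252 204.61146548]
 [  0.           0.           1.        ]] 0.043673341244807144 [ 1.30640642  2.46452079 -0.69530847] [ 0.3207187  -0.32922756  1.39631423]
top [[454.73602899   0.         274.11205398]
 [  0.         454.73602899 212.40025167]
 [  0.           0.           1.        ]] -0.14656890938326117 [ 2.16067168 -2.18479003  0.0527814 ] [0.01413151 0.56845608 1.10760971]
```

View pics/top.png

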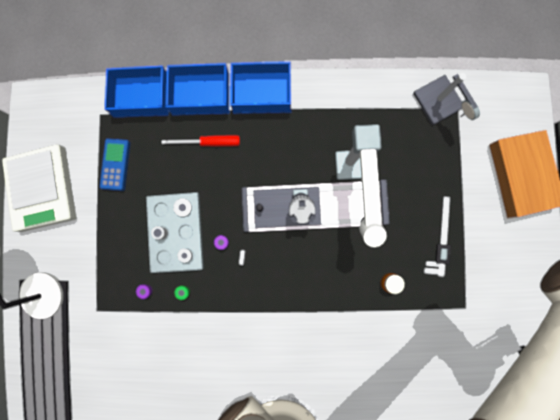

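View pics/scene.png

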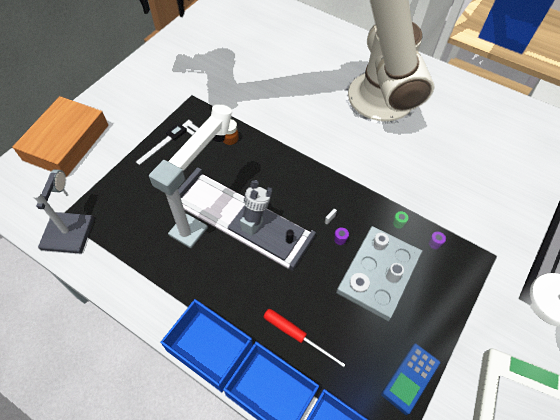

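The tray holds three parts, in the top view at (182,207), which is wide and so probably the disc, and at (158,233) and (185,256). The purple and green look-alikes lie outside it at (221,242), (143,292) and (181,293). The chuck is at (302,208) and the push post at (259,208). I'll enlarge the tray and the chuck.

Run:
```python
import cv2,numpy as np
t=cv2.imread("pics/top.png");s=cv2.imread("pics/scene.png")
f=lambda im,x,y,w,h:cv2.resize(im[y:y+h,x:x+w],(400,300),interpolation=cv2.INTER_CUBIC)
cv2.imwrite("pics/crop1.png",np.vstack([np.hstack([f(t,124,190,100,75+0),f(s,330,225,100,75)]),np.hstack([f(t,236,172,100,75),f(s,215,175,100,75)])]))
```

```text
(no output)
```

View pics/crop1.png

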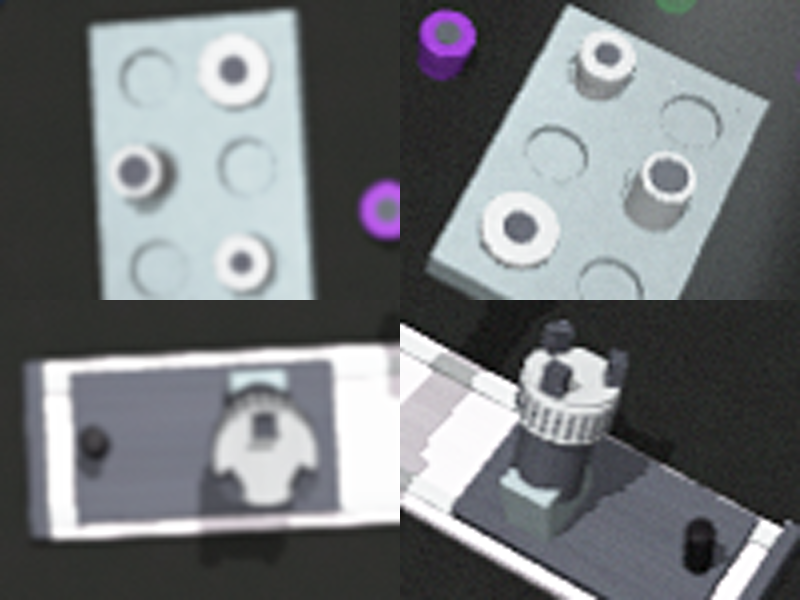

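```bash
cat > h.py <<'E'
import numpy as np,cv2
from scipy.spatial.transform import Rotation as R
def dist(c): return np.array([float(c["k1"]),0,0,0,0])
def ray(c,uv,T=None):
    n=cv2.undistortPoints(np.array([[uv]],float),c["camera_matrix"],dist(c)).ravel()
    d=np.array([n[0],n[1],1.])
    if T is not None: return T[:3,3],T[:3,:3]@d
    M=cv2.Rodrigues(c["rvec"])[0]; t=np.ravel(c["tvec"])
    return -M.T@t,M.T@d
def plane(c,uv,z,T=None):
    o,d=ray(c,uv,T); return o+d*(z-o[2])/d[2]
def wristT(s,c):
    T=np.eye(4);T[:3,:3]=s["ee_rot"];T[:3,3]=s["tcp_pos"];return T@c["hand_eye"]
def proj(c,T,P): # T camera->world
    W=np.linalg.inv(T);return cv2.projectPoints(np.atleast_2d(P).astype(float),cv2.Rodrigues(W[:3,:3])[0],W[:3,3],c["camera_matrix"],dist(c))[0].reshape(-1,2)
def toolmove(s,p,Rt):  # mm shift and rotvec in tool axes to reach TCP p, orientation Rt
    A=s["ee_rot"];return (A.T@(np.array(p)-s["tcp_pos"])*1000).round(1),R.from_matrix(A.T@Rt).as_rotvec().round(3)
E
python3 - <<'E'
from h import *
C={n:dict(np.load(f"pics/{n}.npz")) for n in("top","scene")}
for nm,a,b,z in[("part",(184.2,255.75),(381.3,238.7),.053),("handle",(259.5,206.5),(290.5,232),.068),("face",(302.6,211.2),(256.8,195),.125),("bush",(157.5,232.8),(396.7,269.3),.063),("disc",(182.3,207.8),(359.8,281.8),.039)]:
    print(nm,plane(C["top"],a,z).round(4),plane(C["scene"],b,z).round(4))
for nm,a in[("railL",(243,187)),("railR",(386,180))]:print(nm,plane(C["top"],a,.02))
E
```

```text
part [0.4635 0.226  0.053 ] [0.4671 0.2283 0.053 ]
handle [0.5796 0.0414 0.068 ] [0.5795 0.0465 0.068 ]
face [ 0.5629 -0.0588  0.125 ] [ 0.5693 -0.0551  0.125 ]
bush [0.5194 0.2896 0.063 ] [0.5227 0.2923 0.063 ]
disc [0.5814 0.2341 0.039 ] [0.5845 0.2372 0.039 ]
railL [0.63324324 0.08499932 0.02      ]
railR [ 0.64666545 -0.27340355  0.02      ]
```

The task's part is the one at top px (184,256). It is narrow-topped with a head step, and scene px (381,239) shows a shank below the head. The one at (158,233) is the tall bush with a large hole, and (182,208) is the wide, low disc. I'll confirm with the wrist camera.

Run:
```python
from h import *
from station import r
s=r.sense();c=r.capture("wrist");print(c["hand_eye"].round(4),c["camera_matrix"],c["k1"])
y=np.radians(2.1)
Rt=R.from_euler("z",y).as_matrix()@np.diag([1,-1,-1.])
for p in[(.35,-.2,.30),(.42,.227,.25)]:print(toolmove(s,p,Rt))
```

```text
[[-9.000e-04 -9.624e-01 -2.717e-01  7.540e-02]
 [ 1.000e+00 -7.000e-04 -7.000e-04  3.000e-04]
 [ 4.000e-04 -2.717e-01  9.624e-01 -1.376e-01]
 [ 0.000e+00  0.000e+00  0.000e+00  1.000e+00]] [[357.66103585   0.         275.35271485]
 [  0.         357.66103585 212.07706541]
 [  0.           0.           1.        ]] -0.020102084927636567
(array([-221.8,  288.1,  -52.9]), array([ 1.00e-03,  3.00e-03, -2.71e+00]))
(array([-477.1,  637.3,   -2.2]), array([ 1.00e-03,  3.00e-03, -2.71e+00]))
```

>>> move_arm:
  series:
    - {"grip": 1,"xyz": [-25,32,-15],"angular": [0,0,-0.14]}
    - {"grip": 1,"xyz": [-50,64,-30],"angular": [0,0,-0.28]}
    - {"grip": 1,"xyz": [-75,96,-45],"angular": [0,0,-0.42]}
    - {"grip": 1,"xyz": [-100,130,-53],"angular": [0,0,-0.56]}
    - {"grip": 1,"xyz": [-125,163,-53],"angular": [0,0,-0.7]}
    - {"grip": 1,"xyz": [-150,196,-53],"angular": [0,0,-0.84]}
    - {"grip": 1,"xyz": [-175,229,-53],"angular": [0,0,-0.98]}
    - {"grip": 1,"xyz": [-200,262,-53],"angular": [0,0,-1.12]}
    - {"grip": 1,"xyz": [-222,292,-53],"angular": [0,0,-1.26]}
    - {"grip": 1,"xyz": [-240,320,-53],"angular": [0,0,-1.4]}

```text
time_s: 1.15
tcp_pos: [0.3517, -0.162, 0.3005]
ee_rot: [[0.3, -0.954, 0.0], [-0.954, -0.3, 0.0], [-0.0, -0.0, -1.0]]
wrist_force: [1.0, -0.0, -0.3]
gripper_width: 1.003
gripper_force: 0.0
```

Run:
```python
from h import *
from station import r
s=r.sense();print(s["joints"].round(1),s["tcp_pos"])
Rt=R.from_euler("z",np.radians(2.1)).as_matrix()@np.diag([1,-1,-1.])
print(toolmove(s,(.45,.227,.22),Rt))
```

```text
[ -0.4  -4.5 -24.2  -0.  -70.3  17.8] [ 0.35174324 -0.16198028  0.30051378]
(array([-341.7, -210.2,   80.6]), array([-0.   , -0.   , -1.303]))
```

>>> move_arm:
  series:
    - {"grip": 1,"xyz": [-40,-22,0],"angular": [0,0,-0.13]}
    - {"grip": 1,"xyz": [-80,-46,0],"angular": [0,0,-0.26]}
    - {"grip": 1,"xyz": [-120,-70,0],"angular": [0,0,-0.39]}
    - {"grip": 1,"xyz": [-160,-95,10],"angular": [0,0,-0.52]}
    - {"grip": 1,"xyz": [-200,-120,25],"angular": [0,0,-0.66]}
    - {"grip": 1,"xyz": [-240,-145,40],"angular": [0,0,-0.8]}
    - {"grip": 1,"xyz": [-280,-170,55],"angular": [0,0,-0.94]}
    - {"grip": 1,"xyz": [-315,-192,70],"angular": [0,0,-1.08]}
    - {"grip": 1,"xyz": [-342,-210,80],"angular": [0,0,-1.22]}
    - {"grip": 1,"xyz": [-342,-210,80],"angular": [0,0,-1.303]}

```text
time_s: 2.15
tcp_pos: [0.4525, 0.2279, 0.2181]
ee_rot: [[0.999, 0.038, -0.002], [0.038, -0.999, -0.002], [-0.003, 0.002, -1.0]]
wrist_force: [0.4, -0.1, -0.1]
gripper_width: 1.0
gripper_force: 0.0
```

Run:
```python
from h import *
from station import r
s=r.sense();c=r.capture("wrist");np.savez("pics/w1.npz",**c,**{k:s[k] for k in("ee_rot","tcp_pos")})
print(s["joints"].round(1),s["tcp_pos"],s["joint_velocities"].round(1))
cv2.imwrite("pics/w1.png",c["img"][...,::-1])
T=wristT(s,c);print(proj(c,T,[(.465,.227,.053),(.521,.291,.063)]))
```

```text
[ 45.1  12.  -18.3  -0.  -59.8  47.1] [0.45248862 0.22789311 0.21814627] [-1.9 -3.2 -1.9 -0.  -2.1 46.3]
[[276.35018708 184.18339777]
 [198.17753937 114.28068952]]
```

View pics/w1.png

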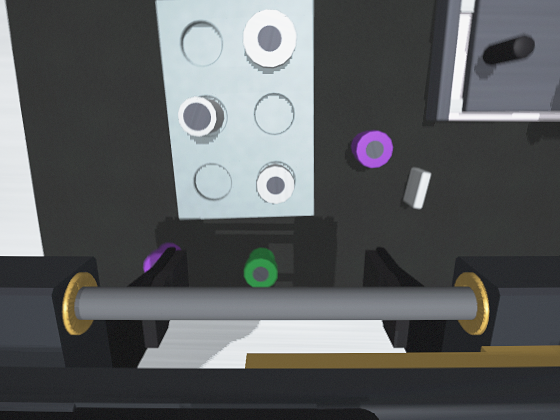

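The wrist view shows the stepped part at px (275,185), with its head ring over the shank and pocket, 1 px from the prediction. The bush is at (200,117) and the disc at (270,38). The purple part at (374,149) and the green one at (260,270) are look-alikes, and stay. I'll refine the measurement now that the arm has settled.

Run:
```python
from h import *
from station import r
s=r.sense();c=r.capture("wrist");T=wristT(s,c)
im=c["img"][165:210,255:300].astype(np.uint8)
g=im.min(2);m=(g>225).astype(np.uint8)
n,l,st,ce=cv2.connectedComponentsWithStats(m)
k=1+st[1:,4].argmax();pts=np.argwhere(l==k)[:,::-1].astype(np.float32)
print(st[k]);hull=cv2.convexHull(pts);(u,v),rad=cv2.minEnclosingCircle(hull);e=cv2.fitEllipse(hull);print((u,v),rad,e)
uv=(e[0][0]+255,e[0][1]+165)
P=plane(c,uv,.053,T);print(uv,P)
Rt=R.from_euler("z",np.radians(2.1)).as_matrix()@np.diag([1,-1,-1.])
print(s["tcp_pos"],toolmove(s,(P[0],P[1],.064),Rt))
```

```text
[  1   1  36  36 721]
(18.5, 19.0) 18.200374603271484 ((18.512432098388672, 18.613061904907227), (35.270263671875, 36.13389205932617), 85.01624298095703)
(273.5124320983887, 183.61306190490723) [0.46487047 0.22807322 0.053     ]
[0.45208324 0.22650115 0.21887552] (array([ 13.2,  -1.4, 154.8]), array([0.002, 0.002, 0.002]))
```

>>> move_arm:
  series:
    - {"grip": 0.8,"xyz": [13,-1.4,30],"angular": [0,0,0]}
    - {"grip": 0.8,"xyz": [13,-1.4,70],"angular": [0,0,0]}
    - {"grip": 0.8,"xyz": [13,-1.4,110],"angular": [0,0,0]}
    - {"grip": 0.8,"xyz": [13,-1.4,140],"angular": [0,0,0]}
    - {"grip": 0.8,"xyz": [13,-1.4,155],"angular": [0,0,0]}
    - {"grip": 0.8,"xyz": [13,-1.4,155],"angular": [0,0,0]}
    - {"grip": 0.3,"xyz": [13,-1.4,155],"angular": [0,0,0]}
    - {"grip": 0.2,"xyz": [13,-1.4,155],"angular": [0,0,0]}
    - {"grip": 0.1,"xyz": [13,-1.4,155],"angular": [0,0,0]}
    - {"grip": 0.1,"xyz": [13,-1.4,155],"angular": [0,0,0]}

```text
time_s: 3.25
tcp_pos: [0.4656, 0.2271, 0.0665]
ee_rot: [[1.0, 0.03, 0.002], [0.03, -1.0, 0.001], [0.002, -0.001, -1.0]]
wrist_force: [0.2, -0.5, -0.4]
gripper_width: 0.528
gripper_force: 0.0
```

>>> move_arm:
  series:
    - {"grip": 0.2,"xyz": [-0.5,-1,2.5],"angular": [0,0,0]}
    - {"grip": 0.1,"xyz": [-0.5,-1,2.5],"angular": [0,0,0]}
    - {"grip": 0.1,"xyz": [-0.5,-1,2.5],"angular": [0,0,0]}
    - {"grip": 0.1,"xyz": [-0.5,-1,2.5],"angular": [0,0,0]}
    - {"grip": 0.1,"xyz": [-0.5,-1,2.5],"angular": [0,0,0]}

```text
time_s: 3.75
tcp_pos: [0.4647, 0.2278, 0.0631]
ee_rot: [[1.0, 0.03, 0.0], [0.03, -1.0, 0.0], [0.0, -0.0, -1.0]]
wrist_force: [0.1, -0.5, 0.9]
gripper_width: 0.368
gripper_force: 30.0
```

>>> move_arm:
  series:
    - {"grip": 0.1,"xyz": [0,0,-30],"angular": [0,0,0]}
    - {"grip": 0.1,"xyz": [0,0,-70],"angular": [0,0,0]}
    - {"grip": 0.1,"xyz": [0,0,-115],"angular": [0,0,0]}
    - {"grip": 0.1,"xyz": [0,30,-160],"angular": [0,0,0]}
    - {"grip": 0.1,"xyz": [0,70,-190],"angular": [0,0,0]}
    - {"grip": 0.1,"xyz": [0,115,-210],"angular": [0,0,0]}
    - {"grip": 0.1,"xyz": [0,160,-215],"angular": [0,0,0]}
    - {"grip": 0.1,"xyz": [0,205,-215],"angular": [0,0,0]}
    - {"grip": 0.1,"xyz": [0,250,-215],"angular": [0,0,0]}
    - {"grip": 0.1,"xyz": [0,275,-215],"angular": [0,0,0]}

```text
time_s: 4.75
tcp_pos: [0.472, -0.0498, 0.2778]
ee_rot: [[1.0, 0.028, -0.001], [0.028, -1.0, -0.0], [-0.001, 0.0, -1.0]]
wrist_force: [-0.2, 0.7, -0.9]
gripper_width: 0.371
gripper_force: 30.0
```

>>> move_arm:
  series:
    - {"grip": 0.1,"xyz": [0,0,0],"angular": [0,0,0]}
    - {"grip": 0.1,"xyz": [0,0,0],"angular": [0,0,0]}

```text
time_s: 4.95
tcp_pos: [0.4726, -0.0476, 0.2776]
ee_rot: [[1.0, 0.029, -0.001], [0.029, -1.0, 0.0], [-0.001, -0.0, -1.0]]
wrist_force: [0.9, 0.4, -1.4]
gripper_width: 0.371
gripper_force: 30.0
```

Run:
```python
from h import *
from station import r
s=r.sense();c=r.capture("wrist");np.savez("pics/w2.npz",**c,**{k:s[k] for k in("ee_rot","tcp_pos")})
print(s["joints"].round(1),s["tcp_pos"],s["gripper_width"])
cv2.imwrite("pics/w2.png",cv2.resize(c["img"][:300,100:500][...,::-1],(800,600),interpolation=cv2.INTER_CUBIC))
T=wristT(s,c);print(proj(c,T,[(.566,-.057,.125),(.5795,.044,.068)]))
```

```text
[ 13.9   6.  -16.8  -0.  -67.3  77.7] [ 0.47256438 -0.04757073  0.27760689] 0.3706581109915404
[[290.83840891  84.46907563]
 [177.94561719  70.25108717]]
```

View pics/w2.png

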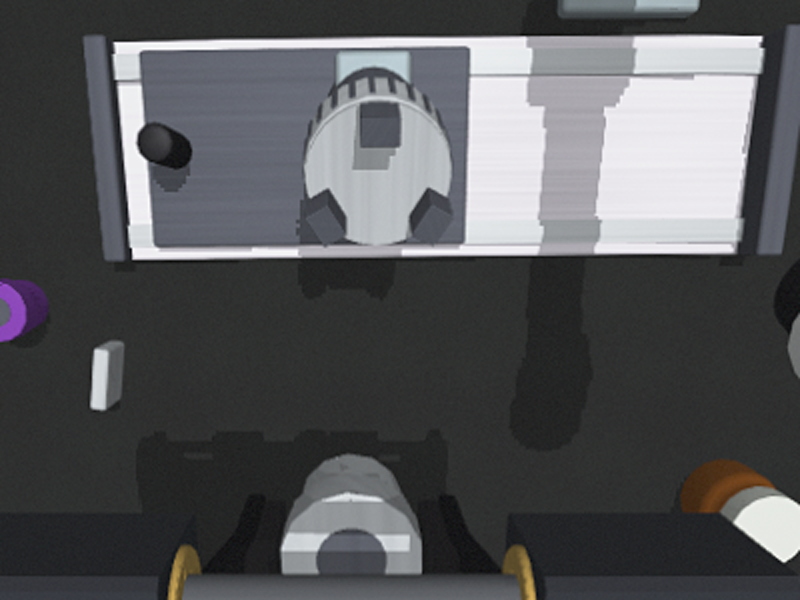

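```bash
cat > fit.py <<'E'
from h import *
from scipy.optimize import least_squares
c=dict(np.load("pics/w2.npz"));T=wristT(c,c)
f=lambda p:np.array(p)/2+[100,0]
for a,b,z in[((115,43),(762,38),.02),((133,260),(740,254),.02),((140,52),(468,47),.024),((155,245),(465,245),.024)]:
    d=plane(c,f(a),z,T)-plane(c,f(b),z,T);print("yaw",np.degrees(np.arctan2(-d[0],d[1])))
print("handle",plane(c,f((157,141)),.068,T))
def frame(x,y,yaw): return R.from_euler("z",yaw).as_matrix()@R.from_euler("y",-np.radians(25)).as_matrix()
pts=f(np.array([(335,107),(375,95),(415,107),(304,170),(452,170),(375,244),(352,241),(400,241)]))
th=np.linspace(0,2*np.pi,360)
def circ(p,r=.028,z=0): 
    F=frame(*p,YAW);return proj(c,T,(F@np.array([r*np.cos(th),r*np.sin(th),z+0*th])).T+[*p,.125])
YAW=np.radians(2)
def res(p): 
    q=circ(p);return np.array([np.abs(np.linalg.norm(q-u,axis=1)).min() for u in pts])
def sres(p):
    q=circ(p).astype(np.float32).reshape(-1,1,2);return [cv2.pointPolygonTest(q,tuple(map(float,u)),True) for u in pts]
o=least_squares(sres,[.566,-.057],diff_step=1e-3);print(o.x,np.round(o.fun,2))
E
python3 fit.py
```

```text
yaw 2.1360037574493016
yaw 2.2028412012734124
yaw 2.3130469233883635
yaw 1.5532872678152279
handle [0.57929849 0.0435028  0.068     ]
[ 0.56393435 -0.05523074] [-2.14 -1.62 -0.34 -0.   -1.06 -1.24 -1.53 -1.76]
```

```bash
cat >> fit.py <<'E'
YAW=np.radians(2.1)
def sres(p):
    q=circ(p[:2],p[2]).astype(np.float32).reshape(-1,1,2);return [cv2.pointPolygonTest(q,tuple(map(float,u)),True) for u in pts]
o=least_squares(sres,[.566,-.057,.028],diff_step=1e-3);print(o.x,np.round(o.fun,2));p=o.x[:2]
S=6;x0,y0=235,30
im=cv2.resize(c["img"][y0:y0+98,x0:x0+110][...,::-1],None,fx=S,fy=S,interpolation=cv2.INTER_CUBIC)
P=lambda q:((q-[x0,y0]+.5)*S).astype(np.int32)
cv2.polylines(im,[P(circ(p))],True,(0,0,255),1);cv2.polylines(im,[P(circ(p,.029,-.004))],True,(0,255,255),1)
F=frame(*p,YAW)
for a in(0,120,240):
    for z in(.001,.018):
        B=np.array([(r_,w,z) for r_,w in((.0185,-.007),(.0185,.007),(.029,.007),(.029,-.007))])@R.from_euler("z",a,degrees=True).as_matrix().T
        cv2.polylines(im,[P(proj(c,T,B@F.T+[*p,.125]))],True,(0,255,0) if z>.01 else (255,0,0),1)
cv2.imwrite("pics/ov1.png",im)
E
python3 fit.py|tail -1
```

```text
[ 0.56376994 -0.05525979  0.02894121] [-1.03 -0.5   0.83  1.19  0.2   0.02 -0.27 -0.5 ]
```

View pics/ov1.png

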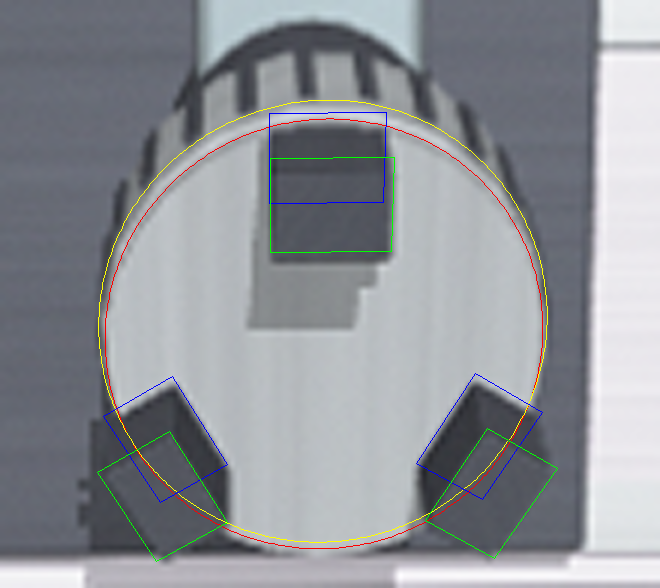

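Run:
```python
from h import *
from station import r
c=dict(np.load("pics/w2.npz"));T=wristT(c,c);f=lambda p:np.array(p)/2+[100,0]
for nm,u in[("endL",(115,146)),("plateL",(147,146)),("plateR",(467,146)),("stop",(752,146))]:print(nm,plane(c,f(u),.022,T).round(4))
t=dict(np.load("pics/top.npz"))
for z in(.25,.28):print(plane(t,(373.5,236),z).round(4))
F=R.from_euler("z",np.radians(2.1)).as_matrix()@R.from_euler("y",-25,degrees=True).as_matrix()
Rt=F@np.diag([1,-1,-1.]);C=np.array([.5628,-.0556,.125]);s=r.sense()
for d in(.11,.06,.0):print(d,toolmove(s,C+F[:,2]*(.0461+d),Rt))
```

```text
endL [0.5808 0.0772 0.022 ]
plateL [0.5811 0.0606 0.022 ]
plateR [ 0.5856 -0.1046  0.022 ]
stop [ 0.5905 -0.2528  0.022 ]
[ 0.5028 -0.1932  0.25  ]
[ 0.5023 -0.1874  0.28  ]
0.11 (array([23.8, 11.8, 11.2]), array([ 0.001,  0.437, -0.007]))
0.06 (array([45. , 11.7, 56.5]), array([ 0.001,  0.437, -0.007]))
0.0 (array([ 70.4,  11.5, 110.9]), array([ 0.001,  0.437, -0.007]))
```

```bash
cat >> h.py <<'E'
F=R.from_euler("z",np.radians(2.1)).as_matrix()@R.from_euler("y",-25,degrees=True).as_matrix()
C=np.array([.5628,-.0556,.125])
def goal(d,cw=60): return C+F[:,2]*d, F@np.diag([1,-1,-1.])@R.from_euler("z",cw,degrees=True).as_matrix()
E
python3 - <<'E'
from h import *
from station import r
s=r.sense();print(toolmove(s,*goal(.0461+.08)),toolmove(s,*goal(.0461+.05)))
E
```

```text
(array([36.5, 11.7, 38.4]), array([0.23 , 0.395, 1.023])) (array([49.2, 11.6, 65.6]), array([0.23 , 0.395, 1.023]))
```

>>> move_arm:
  series:
    - {"grip": 0.1,"xyz": [4,1.5,3],"angular": [0.029,0.05,0.13]}
    - {"grip": 0.1,"xyz": [8,3,6],"angular": [0.058,0.1,0.26]}
    - {"grip": 0.1,"xyz": [13,4.5,11],"angular": [0.087,0.15,0.39]}
    - {"grip": 0.1,"xyz": [18,6,16],"angular": [0.116,0.2,0.52]}
    - {"grip": 0.1,"xyz": [23,7.5,21],"angular": [0.145,0.25,0.65]}
    - {"grip": 0.1,"xyz": [28,9,27],"angular": [0.174,0.3,0.78]}
    - {"grip": 0.1,"xyz": [33,10.5,33],"angular": [0.203,0.35,0.9]}
    - {"grip": 0.1,"xyz": [36.5,11.7,38.4],"angular": [0.23,0.395,1.023]}
    - {"grip": 0.1,"xyz": [36.5,11.7,38.4],"angular": [0.23,0.395,1.023]}
    - {"grip": 0.1,"xyz": [36.5,11.7,38.4],"angular": [0.23,0.395,1.023]}

```text
time_s: 6.0
tcp_pos: [0.5097, -0.0568, 0.2397]
ee_rot: [[0.489, -0.763, 0.422], [-0.846, -0.533, 0.017], [0.212, -0.365, -0.907]]
wrist_force: [0.2, -0.3, 0.4]
gripper_width: 0.369
gripper_force: 30.0
```

Run:
```python
from h import *
from station import r
s=r.sense();print(s["joints"].round(1),toolmove(s,*goal(.0461+.025)),toolmove(s,*goal(.0461)))
c=r.capture("wrist");np.savez("pics/w3.npz",**c,**{k:s[k] for k in("ee_rot","tcp_pos")})
T=wristT(s,c);im=c["img"][...,::-1].copy()
th=np.linspace(0,6.283,100)
q=proj(c,T,(F@np.array([.028*np.cos(th),.028*np.sin(th),0*th])).T+C)
cv2.polylines(im,[q.astype(np.int32)],True,(0,0,255),1)
cv2.imwrite("pics/w3.png",cv2.resize(im[60:360,80:480],(800,600),interpolation=cv2.INTER_CUBIC))
```

```text
[ 14.4   0.9 -36.1  10.6 -28.9   9.8] (array([ 0.5,  0.7, 55.3]), array([-0.   ,  0.001,  0.005])) (array([ 0.6,  0.7, 80.3]), array([-0.   ,  0.001,  0.005]))
```

View pics/w3.png

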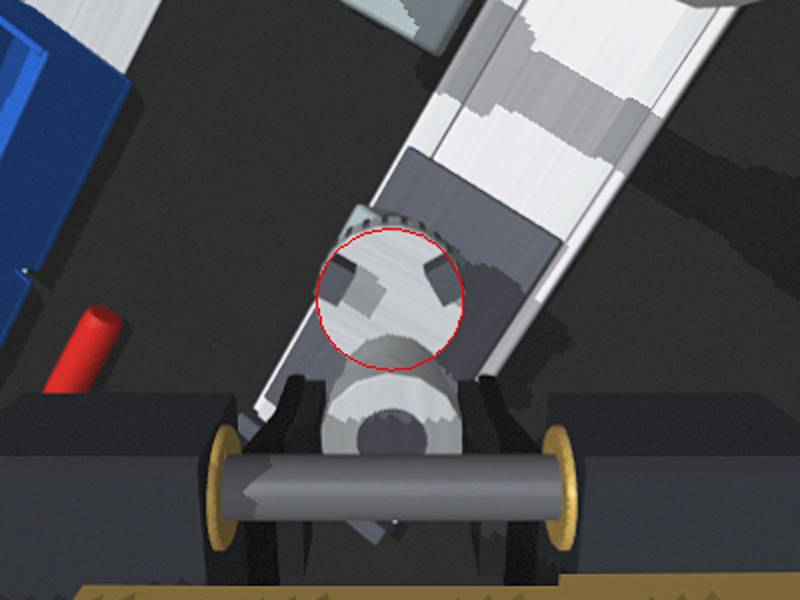

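The predicted face circle lies on the chuck face at px (390,300), and the part hangs centred between the fingers. Next I'll lower it.

>>> move_arm:
  series:
    - {"grip": 0.1,"xyz": [0.5,0.7,20],"angular": [0,0,0]}
    - {"grip": 0.1,"xyz": [0.5,0.7,40],"angular": [0,0,0]}
    - {"grip": 0.1,"xyz": [0.5,0.7,55],"angular": [0,0,0]}
    - {"grip": 0.1,"xyz": [0.5,0.7,65],"angular": [0,0,0]}
    - {"grip": 0.1,"xyz": [0.5,0.7,72],"angular": [0,0,0]}
    - {"grip": 0.1,"xyz": [0.5,0.7,76],"angular": [0,0,0]}
    - {"grip": 0.1,"xyz": [0.5,0.7,77],"angular": [0,0,0]}
    - {"grip": 0.1,"xyz": [0.5,0.7,77],"angular": [0,0,0]}

```text
time_s: 6.85
tcp_pos: [0.5423, -0.0573, 0.1701]
ee_rot: [[0.485, -0.765, 0.424], [-0.848, -0.529, 0.016], [0.212, -0.367, -0.906]]
wrist_force: [-0.1, 0.3, -1.6]
gripper_width: 0.371
gripper_force: 30.0
```

Run:
```python
from h import *
from station import r
s=r.sense();print(toolmove(s,*goal(.0461)),s["wrist_force"],s["ee_rot"].T@s["wrist_force"])
```

```text
(array([-1. , -0.1,  3.5]), array([-0.001, -0.   ,  0.001])) [-0.12317846  0.29029704 -1.60853668] [-0.64683827  0.53114222  1.40936998]
```

>>> move_arm:
  series:
    - {"grip": 0.1,"xyz": [-0.6,0,1],"angular": [0,0,0]}
    - {"grip": 0.1,"xyz": [-0.6,0,2],"angular": [0,0,0]}
    - {"grip": 0.1,"xyz": [-0.6,0,3],"angular": [0,0,0]}
    - {"grip": 0.1,"xyz": [-0.6,0,3],"angular": [0,0,0]}

```text
time_s: 7.25
tcp_pos: [0.543, -0.0568, 0.1669]
ee_rot: [[0.485, -0.765, 0.423], [-0.849, -0.529, 0.016], [0.212, -0.367, -0.906]]
wrist_force: [0.5, -0.4, -0.7]
gripper_width: 0.369
gripper_force: 30.0
```

Run:
```python
from h import *
from station import r
s=r.sense();print(toolmove(s,*goal(.0461)),s["ee_rot"].T@s["wrist_force"])
```

```text
(array([-0.3, -0.4,  0.2]), array([-0.001, -0.   ,  0.001])) [0.42490646 0.12556482 0.84081226]
```

Not in contact yet, so I'll creep further.

>>> move_arm:
  series:
    - {"grip": 0.1,"xyz": [-0.3,0,0.7],"angular": [0,0,0]}
    - {"grip": 0.1,"xyz": [-0.3,0,1.3],"angular": [0,0,0]}
    - {"grip": 0.1,"xyz": [-0.3,0,1.3],"angular": [0,0,0]}

```text
time_s: 7.55
tcp_pos: [0.5434, -0.0565, 0.1661]
ee_rot: [[0.485, -0.765, 0.423], [-0.849, -0.529, 0.016], [0.212, -0.367, -0.906]]
wrist_force: [-2.7, 1.5, 4.4]
gripper_width: 0.369
gripper_force: 30.0
```

Run:
```python
from h import *
from station import r
s=r.sense();print(toolmove(s,*goal(.0461)),s["ee_rot"].T@s["wrist_force"])
```

```text
(array([-0. , -0.3, -0.6]), array([-0.001, -0.   ,  0.001])) [-1.60219252 -0.33564917 -5.0482194 ]
```

>>> move_arm:
  series:
    - {"grip": 0.5,"xyz": [0,0,0],"angular": [0,0,0]}
    - {"grip": 0.8,"xyz": [0,0,0],"angular": [0,0,0]}
    - {"grip": 1,"xyz": [0,0,0],"angular": [0,0,0]}
    - {"grip": 1,"xyz": [0,0,0],"angular": [0,0,0]}
    - {"grip": 1,"xyz": [0,0,-10],"angular": [0,0,0]}
    - {"grip": 1,"xyz": [0,0,-30],"angular": [0,0,0]}
    - {"grip": 1,"xyz": [0,0,-50],"angular": [0,0,0]}
    - {"grip": 1,"xyz": [0,0,-50],"angular": [0,0,0]}
    - {"grip": 1,"xyz": [0,0,-50],"angular": [0,0,0]}

```text
time_s: 8.45
tcp_pos: [0.5224, -0.0572, 0.2111]
ee_rot: [[0.485, -0.765, 0.424], [-0.849, -0.529, 0.016], [0.212, -0.367, -0.906]]
wrist_force: [1.0, -0.2, 0.3]
gripper_width: 0.991
gripper_force: 0.0
```

Run:
```python
from h import *
from station import r
s=r.sense();print(s["gripper_width"],toolmove(s,*goal(.0)))
c=r.capture("wrist");np.savez("pics/w4.npz",**c,**{k:s[k] for k in("ee_rot","tcp_pos")})
T=wristT(s,c);im=c["img"][...,::-1].copy();th=np.linspace(0,6.283,100)
im=cv2.resize(im[120:345,130:430],(800,600),interpolation=cv2.INTER_CUBIC)
for rr,z,col in((.028,0,(0,0,255)),(.0165,.036,(0,255,0))):
    q=proj(c,T,(F@np.array([rr*np.cos(th),rr*np.sin(th),z+0*th])).T+C)
    cv2.polylines(im,[((q-[130,120]+.5)*800/300).astype(np.int32)],True,col,1)
cv2.imwrite("pics/w4.png",im)
```

```text
0.9909862069313625 (array([-0. , -0.1, 95.1]), array([-0.002, -0.   ,  0.   ]))
```

View pics/w4.png

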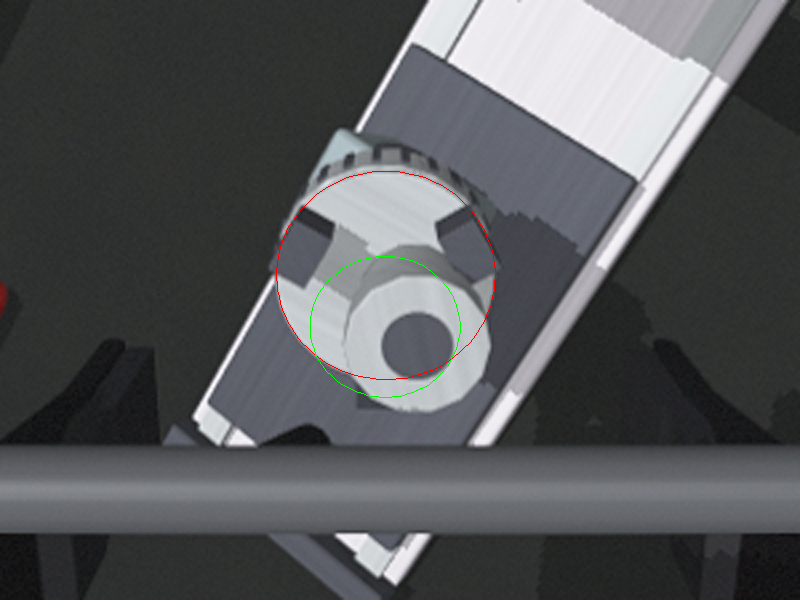

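The part stands on the face and has slid about 8 mm downslope against jaws b and c, with its head at px (417,343). That is within step 1's 13 mm. Next I'll lower the open fingers around the sleeve.

>>> move_arm:
  series:
    - {"grip": 1,"xyz": [0,0,25],"angular": [0,0,0]}
    - {"grip": 1,"xyz": [0,0,50],"angular": [0,0,0]}
    - {"grip": 1,"xyz": [0,0,70],"angular": [0,0,0]}
    - {"grip": 1,"xyz": [0,0,83],"angular": [0,0,0]}
    - {"grip": 1,"xyz": [0,0,92],"angular": [0,0,0]}
    - {"grip": 1,"xyz": [0,0,95],"angular": [0,0,0]}
    - {"grip": 1,"xyz": [0,0,95],"angular": [0,0,0]}

```text
time_s: 9.2
tcp_pos: [0.564, -0.0574, 0.1278]
ee_rot: [[0.488, -0.768, 0.415], [-0.849, -0.529, 0.021], [0.203, -0.362, -0.91]]
wrist_force: [-0.4, -1.2, 0.2]
gripper_width: 1.004
gripper_force: 0.0
```

Run:
```python
from h import *
from station import r
s=r.sense();print(toolmove(s,*goal(-.001)),s["ee_rot"].T@s["wrist_force"],s["joints"].round(1))
```

```text
(array([-2.7,  1. ,  3.1]), array([0.004, 0.009, 0.   ])) [ 0.8847809   0.88091899 -0.40021889] [ 11.1  15.2 -42.   21.9  -9.2   0.2]
```

Joint 5 is at the edge of its range. I'll grip the sleeve a little higher with slightly less tilt (23°).

```bash
cat >> h.py <<'E'
def goal2(tilt=23,cw=60,g=.018):
    f=R.from_euler("z",np.radians(2.1)).as_matrix()@R.from_euler("y",-tilt,degrees=True).as_matrix()
    return C-F[:,2]*.010+f[:,2]*g, f@np.diag([1,-1,-1.])@R.from_euler("z",cw,degrees=True).as_matrix()
E
python3 - <<'E'
from h import *
from station import r
s=r.sense();print(toolmove(s,*goal2()))
E
```

```text
(array([-2.5,  0.5, -5.9]), array([-0.026, -0.009,  0.   ]))
```

Run:
```python
from h import *
p,A=goal(0);print(toolmove(dict(tcp_pos=p,ee_rot=A),*goal2()))
```

```text
(array([ 0.3, -0.5, -8. ]), array([-0.03 , -0.017,  0.   ]))
```

>>> move_arm:
  series:
    - {"grip": 1,"xyz": [0,0.5,-7],"angular": [-0.02,-0.012,0]}
    - {"grip": 1,"xyz": [0,0.5,-8],"angular": [-0.03,-0.017,0]}
    - {"grip": 1,"xyz": [0,0.5,-8],"angular": [-0.03,-0.017,0]}

```text
time_s: 9.5
tcp_pos: [0.5614, -0.0574, 0.1371]
ee_rot: [[0.495, -0.778, 0.388], [-0.848, -0.53, 0.02], [0.19, -0.339, -0.922]]
wrist_force: [0.5, 0.1, 0.9]
gripper_width: 1.0
gripper_force: 0.0
```

Run:
```python
from h import *
from station import r
s=r.sense();print(toolmove(s,*goal2()),s["joints"].round(1))
```

```text
(array([-3. ,  1.7,  3.7]), array([-0.   ,  0.006,  0.001])) [ 12.   14.6 -37.6  13.  -15.7   8.3]
```

>>> move_arm:
  series:
    - {"grip": 1,"xyz": [-3,1.7,2],"angular": [0,0.006,0]}
    - {"grip": 1,"xyz": [-3,1.7,3.7],"angular": [0,0.006,0]}
    - {"grip": 0.7,"xyz": [-3,1.7,3.7],"angular": [0,0.006,0]}
    - {"grip": 0.5,"xyz": [-3,1.7,3.7],"angular": [0,0.006,0]}
    - {"grip": 0.4,"xyz": [-3,1.7,3.7],"angular": [0,0.006,0]}
    - {"grip": 0.4,"xyz": [-3,1.7,3.7],"angular": [0,0.006,0]}
    - {"grip": 0.4,"xyz": [-3,1.7,3.7],"angular": [0,0.006,0]}

```text
time_s: 10.2
tcp_pos: [0.5609, -0.0552, 0.1325]
ee_rot: [[0.493, -0.776, 0.392], [-0.848, -0.53, 0.016], [0.195, -0.341, -0.92]]
wrist_force: [4.3, 1.6, -1.8]
gripper_width: 0.655
gripper_force: 29.9
```

Run:
```python
from h import *
from station import r
s=r.sense();A=s["ee_rot"];print(toolmove(s,*goal2()),s["joints"].round(1),A.T@s["wrist_force"],A.T@s["moment"],s["gripper_width"],s["gripper_force"])
p,B=goal2()
for a in(0,45,90):
    print(a,toolmove(s,goal2(cw=60+a)[0],goal2(cw=60+a)[1]))
```

```text
(array([-0. ,  1. , -0.4]), array([-0.003,  0.001,  0.002])) [ 12.1  14.8 -39.4  16.5 -13.6   4.8] [ 0.38564195 -3.57300332  3.32485139] [ 0.22506219 -0.43322141  0.01589033] 0.6551874743693648 29.929634034633636
0 (array([-0. ,  1. , -0.4]), array([-0.003,  0.001,  0.002]))
45 (array([-0. ,  1. , -0.4]), array([-0.002,  0.002,  0.787]))
90 (array([-0. ,  1. , -0.4]), array([-0.002,  0.003,  1.573]))
```

>>> move_arm:
  series:
    - {"grip": 0.4,"xyz": [0,0.5,0],"angular": [0,0,0.08]}
    - {"grip": 0.4,"xyz": [0,0.5,0],"angular": [0,0,0.16]}
    - {"grip": 0.4,"xyz": [0,0.5,0],"angular": [0,0,0.26]}
    - {"grip": 0.4,"xyz": [0,0.5,0],"angular": [0,0,0.36]}
    - {"grip": 0.4,"xyz": [0,0.5,0],"angular": [0,0,0.46]}
    - {"grip": 0.4,"xyz": [0,0.5,0],"angular": [0,0,0.56]}
    - {"grip": 0.4,"xyz": [0,0.5,0],"angular": [0,0,0.66]}
    - {"grip": 0.4,"xyz": [0,0.5,0],"angular": [0,0,0.76]}
    - {"grip": 0.4,"xyz": [0,0.5,0],"angular": [0,0,0.84]}
    - {"grip": 0.4,"xyz": [0,0.5,0],"angular": [0,0,0.84]}

```text
time_s: 11.2
tcp_pos: [0.5613, -0.0551, 0.1327]
ee_rot: [[-0.25, -0.885, 0.394], [-0.96, 0.279, 0.017], [-0.125, -0.374, -0.919]]
wrist_force: [5.8, 2.1, -2.8]
gripper_width: 0.657
gripper_force: 30.0
```

Run:
```python
from h import *
from station import r
s=r.sense();A=s["ee_rot"];print(s["joints"].round(1),A.T@s["wrist_force"],A.T@s["moment"],s["gripper_width"])
print(toolmove(s,*goal2(cw=60+50)))
```

```text
[ 12.1  14.8 -39.4  16.5 -13.4 -43.4] [-3.12158383 -3.48762182  4.89188957] [ 0.25194431 -0.71814286  0.28528   ] 0.6572546673088843
(array([ 0.9,  1. , -0.3]), array([-0.003,  0.004,  0.033]))
```

>>> move_arm:
  series:
    - {"grip": 0.4,"xyz": [0.3,0.5,0],"angular": [0,0,0.08]}
    - {"grip": 0.4,"xyz": [0.3,0.5,0],"angular": [0,0,0.16]}
    - {"grip": 0.4,"xyz": [0.3,0.5,0],"angular": [0,0,0.25]}
    - {"grip": 0.4,"xyz": [0.3,0.5,0],"angular": [0,0,0.34]}
    - {"grip": 0.4,"xyz": [0.3,0.5,0],"angular": [0,0,0.43]}
    - {"grip": 0.4,"xyz": [0.3,0.5,0],"angular": [0,0,0.52]}
    - {"grip": 0.4,"xyz": [0.3,0.5,0],"angular": [0,0,0.6]}
    - {"grip": 0.4,"xyz": [0.3,0.5,0],"angular": [0,0,0.67]}
    - {"grip": 0.4,"xyz": [0.3,0.5,0],"angular": [0,0,0.72]}
    - {"grip": 0.4,"xyz": [0.3,0.5,0],"angular": [0,0,0.72]}

```text
time_s: 12.2
tcp_pos: [0.5605, -0.0559, 0.1328]
ee_rot: [[-0.77, -0.503, 0.393], [-0.542, 0.84, 0.016], [-0.338, -0.201, -0.919]]
wrist_force: [5.7, -1.6, 0.7]
gripper_width: 0.66
gripper_force: 30.0
```

Run:
```python
from h import *
from station import r
s=r.sense();A=s["ee_rot"];print(s["joints"].round(1),A.T@s["wrist_force"],A.T@s["moment"],s["gripper_width"])
print(toolmove(s,*goal2(cw=150)))
c=r.capture("wrist");im=c["img"][...,::-1].copy();np.savez("pics/w5.npz",**c,**{k:s[k] for k in("ee_rot","tcp_pos")})
T=wristT(s,c);th=np.linspace(0,6.283,100)
for rr,z,col in((.028,0,(0,0,255)),(.0165,.036,(0,255,0))):
    q=proj(c,T,(F@np.array([rr*np.cos(th),rr*np.sin(th),z+0*th])).T+C);cv2.polylines(im,[q.astype(np.int32)],True,col,1)
cv2.imwrite("pics/w5.png",im)
```

```text
[ 12.1  14.7 -39.5  16.7 -13.5 -84.6] [-3.72083569 -4.38793868  1.60359116] [ 0.9818149  -0.24833743 -0.55027058] 0.6600340163791861
(array([0.4, 0.4, 0. ]), array([-0.   ,  0.003,  0.015]))
```

View pics/w5.png

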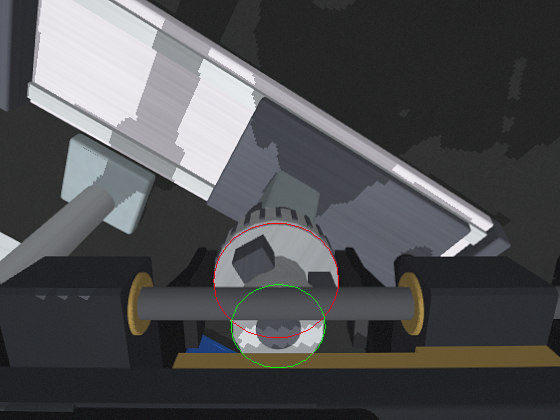

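The green model circle of a centred part now coincides with the head and its bore at (278,325), so the jaws have centred the part. I'll turn slightly more, then release and retreat along the axis.

>>> move_arm:
  series:
    - {"grip": 0.4,"xyz": [0.3,0.3,0],"angular": [0,0,0.06]}
    - {"grip": 0.4,"xyz": [0.3,0.3,0],"angular": [0,0,0.12]}
    - {"grip": 0.4,"xyz": [0.3,0.3,0],"angular": [0,0,0.12]}
    - {"grip": 0.4,"xyz": [0.3,0.3,0],"angular": [0,0,0.12]}

```text
time_s: 12.65
tcp_pos: [0.5587, -0.0564, 0.132]
ee_rot: [[-0.826, -0.406, 0.391], [-0.436, 0.9, 0.015], [-0.358, -0.158, -0.92]]
wrist_force: [1.4, -2.2, 5.2]
gripper_width: 0.657
gripper_force: 30.0
```

Run:
```python
from h import *
from station import r
s=r.sense();A=s["ee_rot"];print(s["joints"].round(1),A.T@s["wrist_force"],A.T@s["moment"],s["gripper_width"],toolmove(s,*goal2(cw=150)))
```

```text
[ 12.1  14.7 -39.7  16.7 -13.5 -91.5] [-2.05512915 -3.34360088 -4.2255184 ] [ 1.07061757  0.12365995 -0.53340755] 0.6565091954104324 (array([-1.6,  0. ,  0.1]), array([ 0.   ,  0.   , -0.107]))
```

>>> move_arm:
  series:
    - {"grip": 0.8,"xyz": [0,0,0],"angular": [0,0,0]}
    - {"grip": 1,"xyz": [0,0,0],"angular": [0,0,0]}
    - {"grip": 1,"xyz": [0,0,0],"angular": [0,0,0]}
    - {"grip": 1,"xyz": [0,0,-10],"angular": [0,0,0]}
    - {"grip": 1,"xyz": [0,0,-35],"angular": [0,0,0]}
    - {"grip": 1,"xyz": [0,0,-65],"angular": [0,0,0]}
    - {"grip": 1,"xyz": [0,0,-95],"angular": [0,0,0]}
    - {"grip": 1,"xyz": [0,0,-115],"angular": [0,0,0]}
    - {"grip": 1,"xyz": [0,0,-115],"angular": [0,0,0]}

```text
time_s: 13.55
tcp_pos: [0.513, -0.0578, 0.2393]
ee_rot: [[-0.826, -0.404, 0.392], [-0.434, 0.901, 0.016], [-0.36, -0.157, -0.92]]
wrist_force: [0.6, 0.5, 0.9]
gripper_width: 0.999
gripper_force: 0.0
```

Run:
```python
from h import *
from station import r
s=r.sense();A=s["ee_rot"];print(s["joints"].round(1),s["tcp_pos"],A.T@s["wrist_force"])
c=r.capture("wrist");im=c["img"][...,::-1].copy();np.savez("pics/w6.npz",**c,**{k:s[k] for k in("ee_rot","tcp_pos")})
T=wristT(s,c);th=np.linspace(0,6.283,100);S=2
q0=proj(c,T,C)[0];x0,y0=np.clip((q0-[200,150]).astype(int),0,[160,120])
im=cv2.resize(im[y0:y0+300,x0:x0+400],(800,600),interpolation=cv2.INTER_CUBIC)
for rr,z,col in((.028,0,(0,0,255)),(.0165,.036,(0,255,0))):
    q=proj(c,T,(F@np.array([rr*np.cos(th),rr*np.sin(th),z+0*th])).T+C);cv2.polylines(im,[((q-[x0,y0]+.5)*2).astype(np.int32)],True,col,1)
cv2.imwrite("pics/w6.png",im);print(x0,y0)
```

```text
[ 14.    2.  -33.8   8.7 -31.9 -84.6] [ 0.51304159 -0.05780563  0.23927146] [-1.02731565  0.08801544 -0.57573282]
75 64
```

View pics/w6.png

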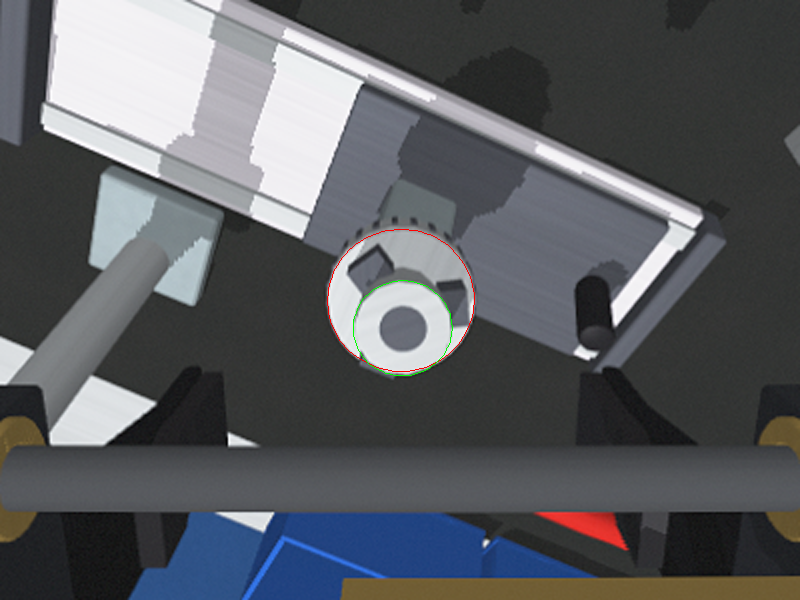

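The part is gripped dead centre: the head coincides with the green circle at (403,328). Next I'll slide the carriage by gripping the post, with the closing line roughly along x and the wrist camera on the +y side, clear of the chuck and the barrel.

```bash
cat >> h.py <<'E'
def vert(yaw): return R.from_euler("z",yaw,degrees=True).as_matrix()@np.diag([1,-1,-1.])
H=np.array([.5793,.0435])
E
python3 - <<'E'
from h import *
from station import r
s=r.sense();A=s["ee_rot"]
for p,y in[((.52,-.03,.26),-130),((.54,0,.26),-110),((.579,.0435,.24),-84)]:
    print(toolmove(s,p,vert(y)))
E
```

```text
(array([-26.3,  18.7, -17.5]), array([-0.235,  0.327, -0.416]))
(array([-55.8,  37.6,  -9.3]), array([-0.293,  0.286, -0.76 ]))
(array([-99.8,  64.1,  25. ]), array([-0.364,  0.221, -1.207]))
```

>>> move_arm:
  series:
    - {"grip": 1,"xyz": [-6,5,-5],"angular": [-0.06,0.08,-0.1]}
    - {"grip": 1,"xyz": [-13,9,-9],"angular": [-0.12,0.16,-0.2]}
    - {"grip": 1,"xyz": [-20,14,-13],"angular": [-0.18,0.25,-0.3]}
    - {"grip": 1,"xyz": [-26.3,18.7,-17.5],"angular": [-0.235,0.327,-0.416]}
    - {"grip": 1,"xyz": [-36,25,-15],"angular": [-0.255,0.314,-0.53]}
    - {"grip": 1,"xyz": [-46,31,-12],"angular": [-0.275,0.3,-0.645]}
    - {"grip": 1,"xyz": [-55.8,37.6,-9.3],"angular": [-0.293,0.286,-0.76]}
    - {"grip": 1,"xyz": [-70,46,2],"angular": [-0.315,0.265,-0.9]}
    - {"grip": 1,"xyz": [-85,55,13],"angular": [-0.34,0.243,-1.05]}
    - {"grip": 1,"xyz": [-99.8,64.1,25],"angular": [-0.364,0.221,-1.207]}

```text
time_s: 14.6
tcp_pos: [0.5792, 0.0437, 0.2364]
ee_rot: [[0.099, -0.995, -0.006], [-0.995, -0.099, -0.001], [0.001, 0.006, -1.0]]
wrist_force: [0.6, 1.0, -0.0]
gripper_width: 1.001
gripper_force: 0.0
```

>>> move_arm:
  series:
    - {"grip": 1,"xyz": [0,0,0],"angular": [0,0,-0.14]}
    - {"grip": 1,"xyz": [0,0,0],"angular": [0,0,-0.28]}
    - {"grip": 1,"xyz": [0,0,0],"angular": [0,0,-0.42]}
    - {"grip": 1,"xyz": [0,0,0],"angular": [0,0,-0.56]}
    - {"grip": 1,"xyz": [0,0,0],"angular": [0,0,-0.7]}
    - {"grip": 1,"xyz": [0,0,0],"angular": [0,0,-0.84]}
    - {"grip": 1,"xyz": [0,0,0],"angular": [0,0,-0.98]}
    - {"grip": 1,"xyz": [0,0,0],"angular": [0,0,-1.12]}
    - {"grip": 1,"xyz": [0,0,0],"angular": [0,0,-1.26]}
    - {"grip": 1,"xyz": [0,0,0],"angular": [0,0,-1.4]}

```text
time_s: 15.6
tcp_pos: [0.5786, 0.0432, 0.2363]
ee_rot: [[0.997, -0.072, -0.006], [-0.072, -0.997, -0.002], [-0.006, 0.002, -1.0]]
wrist_force: [0.5, 0.2, -0.2]
gripper_width: 0.999
gripper_force: 0.0
```

>>> move_arm:
  series:
    - {"grip": 1,"xyz": [0,0,0],"angular": [0,0,-0.14]}
    - {"grip": 1,"xyz": [0,0,0],"angular": [0,0,-0.28]}
    - {"grip": 1,"xyz": [0,0,0],"angular": [0,0,-0.42]}
    - {"grip": 1,"xyz": [0,0,0],"angular": [0,0,-0.56]}
    - {"grip": 1,"xyz": [0,0,0],"angular": [0,0,-0.7]}
    - {"grip": 1,"xyz": [0,0,0],"angular": [0,0,-0.84]}
    - {"grip": 1,"xyz": [0,0,0],"angular": [0,0,-0.98]}
    - {"grip": 1,"xyz": [0,0,0],"angular": [0,0,-1.12]}
    - {"grip": 1,"xyz": [0,0,0],"angular": [0,0,-1.26]}
    - {"grip": 1,"xyz": [0,0,0],"angular": [0,0,-1.4]}

```text
time_s: 16.6
tcp_pos: [0.5786, 0.0432, 0.2363]
ee_rot: [[0.241, 0.971, -0.006], [0.971, -0.241, -0.002], [-0.003, -0.006, -1.0]]
wrist_force: [-0.6, -0.2, -0.2]
gripper_width: 1.003
gripper_force: 0.0
```

Run:
```python
from h import *
from station import r
s=r.sense();print(s["joints"].round(1),s["tcp_pos"],toolmove(s,(*H,.075),vert(84)))
```

```text
[ 20.2  18.3  -6.8  -0.  -65.3 145.9] [0.57862125 0.04320617 0.23631748] (array([  0.9,   1.5, 161.3]), array([-0.006,  0.003, -0.138]))
```

>>> move_arm:
  series:
    - {"grip": 1,"xyz": [0.9,1.5,30],"angular": [-0.006,0.003,-0.1]}
    - {"grip": 1,"xyz": [0.9,1.5,70],"angular": [-0.006,0.003,-0.138]}
    - {"grip": 0.7,"xyz": [0.9,1.5,110],"angular": [-0.006,0.003,-0.138]}
    - {"grip": 0.6,"xyz": [0.9,1.5,145],"angular": [-0.006,0.003,-0.138]}
    - {"grip": 0.6,"xyz": [0.9,1.5,163],"angular": [-0.006,0.003,-0.138]}
    - {"grip": 0.5,"xyz": [0.9,1.5,167],"angular": [-0.006,0.003,-0.138]}
    - {"grip": 0.2,"xyz": [0.9,1.5,167],"angular": [-0.006,0.003,-0.138]}
    - {"grip": 0,"xyz": [0.9,1.5,167],"angular": [-0.006,0.003,-0.138]}
    - {"grip": 0,"xyz": [0.9,1.5,167],"angular": [-0.006,0.003,-0.138]}
    - {"grip": 0,"xyz": [0.9,1.5,167],"angular": [-0.006,0.003,-0.138]}

```text
time_s: 17.6
tcp_pos: [0.5814, 0.0439, 0.0734]
ee_rot: [[0.11, 0.994, 0.007], [0.994, -0.11, 0.002], [0.003, 0.007, -1.0]]
wrist_force: [0.6, -0.1, -0.6]
gripper_width: 0.357
gripper_force: 0.0
```

>>> move_arm:
  series:
    - {"grip": 0,"xyz": [0,0,0],"angular": [0,0,0]}
    - {"grip": 0,"xyz": [0,0,0],"angular": [0,0,0]}
    - {"grip": 0,"xyz": [0,0,0],"angular": [0,0,0]}

```text
time_s: 17.9
tcp_pos: [0.5799, 0.0437, 0.0727]
ee_rot: [[0.11, 0.994, 0.003], [0.994, -0.11, 0.001], [0.002, 0.003, -1.0]]
wrist_force: [-4.3, 1.0, 5.4]
gripper_width: 0.197
gripper_force: 30.0
```

Run:
```python
from h import *
from station import r
s=r.sense();print(s["joints"].round(1),s["tcp_pos"],s["gripper_width"]*87,s["gripper_force"],s["wrist_force"])
y=np.radians(2.1);d=np.array([np.sin(y),-np.cos(y),0])
for k in(.1,.125,.14):print(k,s["ee_rot"].T@d*k*1000)
```

```text
[ 20.3  28.1 -18.1   0.  -43.6 153.4] [0.57988764 0.04370085 0.07269318] 17.178545307839915 30.00804215669632 [-4.25161913  1.01828097  5.43454533]
0.1 [-98.92139737  14.64734469  -0.11151882]
0.125 [-123.65174671   18.30918086   -0.13939852]
0.14 [-138.48995631   20.50628257   -0.15612635]
```

>>> move_arm:
  series:
    - {"grip": 0,"xyz": [-8,1.2,0],"angular": [0,0,0]}
    - {"grip": 0,"xyz": [-20,3,0],"angular": [0,0,0]}
    - {"grip": 0,"xyz": [-34,5,0],"angular": [0,0,0]}
    - {"grip": 0,"xyz": [-48,7.1,0],"angular": [0,0,0]}
    - {"grip": 0,"xyz": [-62,9.2,0],"angular": [0,0,0]}
    - {"grip": 0,"xyz": [-76,11.2,0],"angular": [0,0,0]}
    - {"grip": 0,"xyz": [-90,13.3,0],"angular": [0,0,0]}
    - {"grip": 0,"xyz": [-102,15.1,0],"angular": [0,0,0]}
    - {"grip": 0,"xyz": [-112,16.6,0],"angular": [0,0,0]}
    - {"grip": 0,"xyz": [-118,17.5,0],"angular": [0,0,0]}

```text
time_s: 18.9
tcp_pos: [0.5845, -0.0759, 0.0727]
ee_rot: [[0.11, 0.994, 0.004], [0.994, -0.11, 0.002], [0.002, 0.004, -1.0]]
wrist_force: [-3.1, 3.1, 6.2]
gripper_width: 0.198
gripper_force: 30.0
```

>>> move_arm:
  series:
    - {"grip": 0,"xyz": [-2,0.3,0],"angular": [0,0,0]}
    - {"grip": 0,"xyz": [-4,0.6,0],"angular": [0,0,0]}
    - {"grip": 0,"xyz": [-6,0.9,0],"angular": [0,0,0]}
    - {"grip": 0,"xyz": [-7,1,0],"angular": [0,0,0]}

```text
time_s: 19.3
tcp_pos: [0.5848, -0.0824, 0.0727]
ee_rot: [[0.11, 0.994, 0.004], [0.994, -0.11, 0.002], [0.002, 0.004, -1.0]]
wrist_force: [-3.4, 3.3, 6.1]
gripper_width: 0.195
gripper_force: 30.0
```

>>> move_arm:
  series:
    - {"grip": 0,"xyz": [-2,0.3,0],"angular": [0,0,0]}
    - {"grip": 0,"xyz": [-4,0.6,0],"angular": [0,0,0]}
    - {"grip": 0,"xyz": [-5,0.8,0],"angular": [0,0,0]}
    - {"grip": 0,"xyz": [-5,0.8,0],"angular": [0,0,0]}

```text
time_s: 19.7
tcp_pos: [0.585, -0.0876, 0.0727]
ee_rot: [[0.11, 0.994, 0.004], [0.994, -0.11, 0.001], [0.002, 0.004, -1.0]]
wrist_force: [-4.0, 2.1, 5.7]
gripper_width: 0.2
gripper_force: 30.0
```

>>> move_arm:
  series:
    - {"grip": 0,"xyz": [-2,0.3,0],"angular": [0,0,0]}
    - {"grip": 0,"xyz": [-3,0.5,0],"angular": [0,0,0]}
    - {"grip": 0,"xyz": [-4,0.6,0],"angular": [0,0,0]}
    - {"grip": 0,"xyz": [-4,0.6,0],"angular": [0,0,0]}

```text
time_s: 20.1
tcp_pos: [0.5851, -0.0887, 0.0727]
ee_rot: [[0.11, 0.994, 0.004], [0.994, -0.11, 0.005], [0.005, 0.004, -1.0]]
wrist_force: [-5.3, 13.2, 8.7]
gripper_width: 0.191
gripper_force: 30.0
```

The carriage has hit the stop: force rose to 13 N after about 132 mm of travel. I'll release and lift.

>>> move_arm:
  series:
    - {"grip": 0.3,"xyz": [3,0,0],"angular": [0,0,0]}
    - {"grip": 0.5,"xyz": [3,0,0],"angular": [0,0,0]}
    - {"grip": 0.6,"xyz": [3,0,0],"angular": [0,0,0]}
    - {"grip": 0.6,"xyz": [3,0,-10],"angular": [0,0,0]}
    - {"grip": 0.6,"xyz": [5,0,-40],"angular": [0,0,0]}
    - {"grip": 0.6,"xyz": [20,0,-80],"angular": [0,0,0]}
    - {"grip": 0.6,"xyz": [50,0,-120],"angular": [0,0,0]}
    - {"grip": 0.6,"xyz": [80,0,-150],"angular": [0,0,0]}
    - {"grip": 0.6,"xyz": [110,0,-150],"angular": [0,0,0]}
    - {"grip": 0.6,"xyz": [110,0,-150],"angular": [0,0,0]}

```text
time_s: 21.1
tcp_pos: [0.5982, 0.02, 0.2244]
ee_rot: [[0.107, 0.994, 0.009], [0.994, -0.107, 0.003], [0.004, 0.009, -1.0]]
wrist_force: [-0.4, -0.4, -0.6]
gripper_width: 0.597
gripper_force: 0.0
```

Run:
```python
from h import *
from station import r
s=r.sense();print(s["joints"].round(1),s["tcp_pos"],s["wrist_force"])
c=r.capture("scene");im=c["img"][...,::-1];a=cv2.resize(im[120:270,140:340],(800,600),interpolation=cv2.INTER_CUBIC)
cv2.imwrite("pics/end.png",a)
```

```text
[ 17.4  20.2  -5.8   0.  -63.4 156.5] [0.59817231 0.01999263 0.22440456] [-0.43926257 -0.38027895 -0.56234023]
```

View pics/end.png

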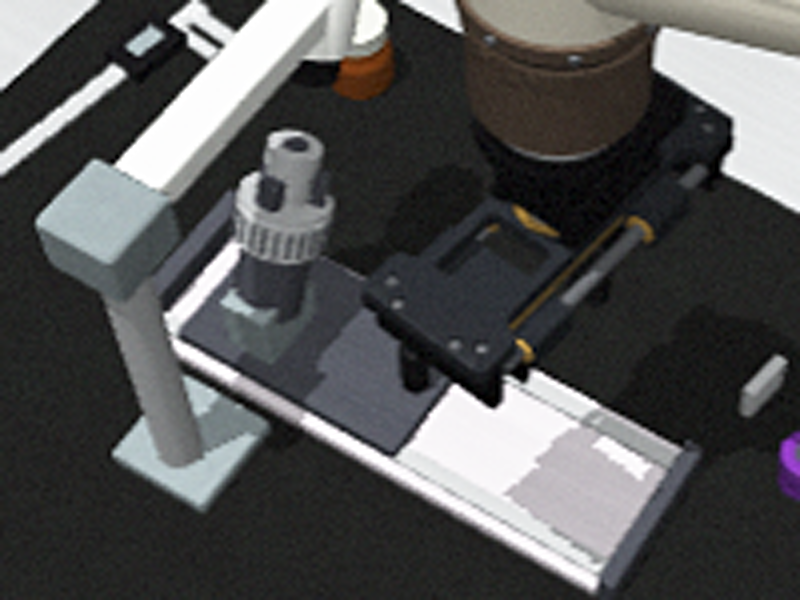

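Part gripped upright in the chuck (px (292,175)) and the carriage is at the stop end. As a check, I'll push once more from behind the post with closed fingers, keeping the gripper body further from the optical head.

>>> move_arm:
  series:
    - {"grip": 0.2,"xyz": [-30,-2,0],"angular": [0,0,0]}
    - {"grip": 0,"xyz": [-60,-5,0],"angular": [0,0,0]}
    - {"grip": 0,"xyz": [-71,-6,30],"angular": [0,0,0]}
    - {"grip": 0,"xyz": [-71,-6,70],"angular": [0,0,0]}
    - {"grip": 0,"xyz": [-71,-6,115],"angular": [0,0,0]}
    - {"grip": 0,"xyz": [-71,-6,145],"angular": [0,0,0]}
    - {"grip": 0,"xyz": [-71,-6,153],"angular": [0,0,0]}
    - {"grip": 0,"xyz": [-75,-5.5,153],"angular": [0,0,0]}
    - {"grip": 0,"xyz": [-82,-4.5,153],"angular": [0,0,0]}
    - {"grip": 0,"xyz": [-86,-4,153],"angular": [0,0,0]}

```text
time_s: 22.15
tcp_pos: [0.5859, -0.068, 0.0711]
ee_rot: [[0.11, 0.994, 0.009], [0.994, -0.11, 0.002], [0.003, 0.009, -1.0]]
wrist_force: [-0.2, 7.1, 1.3]
gripper_width: 0.004
gripper_force: 3.7
```

>>> move_arm:
  series:
    - {"grip": 0,"xyz": [-2,0.3,0],"angular": [0,0,0]}
    - {"grip": 0,"xyz": [-4,0.6,0],"angular": [0,0,0]}
    - {"grip": 0,"xyz": [-5,0.8,0],"angular": [0,0,0]}
    - {"grip": 0,"xyz": [-5,0.8,0],"angular": [0,0,0]}

```text
time_s: 22.55
tcp_pos: [0.5862, -0.0685, 0.0711]
ee_rot: [[0.11, 0.994, 0.011], [0.994, -0.11, 0.007], [0.008, 0.01, -1.0]]
wrist_force: [-2.1, 17.2, 2.8]
gripper_width: 0.003
gripper_force: 7.7
```

A firm stop at the same place with 17 N confirms the carriage is home. I'll back off and hand in.

>>> move_arm:
  series:
    - {"grip": 0,"xyz": [15,-2,0],"angular": [0,0,0]}
    - {"grip": 0,"xyz": [25,-3,-20],"angular": [0,0,0]}
    - {"grip": 0,"xyz": [40,-4,-60],"angular": [0,0,0]}
    - {"grip": 0,"xyz": [60,-4,-100],"angular": [0,0,0]}
    - {"grip": 0,"xyz": [70,-4,-140],"angular": [0,0,0]}
    - {"grip": 0,"xyz": [70,-4,-140],"angular": [0,0,0]}
    - {"grip": 0,"xyz": [70,-4,-140],"angular": [0,0,0]}
    - {"grip": 0,"xyz": [70,-4,-140],"angular": [0,0,0]}

```text
time_s: 23.35
tcp_pos: [0.5869, -0.0029, 0.2087]
ee_rot: [[0.11, 0.994, 0.004], [0.994, -0.11, 0.001], [0.002, 0.004, -1.0]]
wrist_force: [0.4, 0.1, -0.5]
gripper_width: 0.002
gripper_force: 0.0
```

```bash
python3 -c "
from station import r
print(r.sense()['tcp_pos'],r.finish_job())"
```

```text
the job is handed in; nothing more can be done
[ 0.58694423 -0.00294446  0.20868345] None
```

I handed the job in at about 23 s of the 64 s allowed, with no verdict returned: the stepped part stands gripped and centred in the chuck, the carriage is against its home stop (17 N push, no further travel), and nothing else on the bench was deliberately touched.

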